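# Check a kart wheel's hub for play

## Task

Check the hub of the yellow-rimmed kart wheel for play: take its tyre at the top and rock it on its stub axle, first leaning the top out, away from its grey post, until it meets the stop, then in towards the post until it meets the stop. Then leave the wheel standing straight up and let go; do not disturb the red-rimmed wheel.

Things in the scene. Friction and masses are not known exactly. Their poses are not given: they have to be found in the camera images.
- yellow_stand: Fixed stand of the kart wheel with YELLOW rim and hub cap: base plate 190x140x12 mm, grey post 178 mm high, level stub axle 150 mm above the table. Origin: on the table, below the wheel's centre; z up; x level along the axle from wheel to post (post at x = 67 to 97 mm, the cap looks to -x and reaches x = -43 mm); y in the wheel's plane.
- yellow_tyre (a point): Grasp point on the yellow-rimmed wheel: middle of the black tyre's section at the top of the wheel, 88 mm from the axle (238 mm above the table when straight), 22 mm below the tread's top. Tyre: ring of round section, 220 mm outer diameter, 44 mm thick along the axle. Axes as the stand's, leaning with the wheel but not spinning with it.
- yellow_rock (a joint): Lean of the yellow-rimmed wheel in rad about the stand's y axis through the wheel's centre (150 mm above the stand's origin): 0 straight up, + top towards the post, - top out, away from it. Stops at -0.26 and 0.26. Friction 0.4 N m (5 N at the grasp point), no spring: stays where left. The wheel also spins stiffly on its axle, which does not matter.
- red_tyre (a point): The same point at the top of the tyre of the other wheel, with RED rim and hub cap, on an equal stand; to be left alone.

How it is judged:
By the outcome, as a careful person would: the job done as asked, in the order asked, and still so for the second after the job is handed in, with the robot touching nothing.
It also fails if it takes over 38 s, if anything falls off the work surface, if the arm or the gripper's body presses on something with over 40 N, if the wrist force passes 120 N, or if a joint passes its speed limit or range.

## Robot

A 6-joint arm with a two-finger parallel gripper is mounted at the origin on the work surface; the furniture and walls round the work are solid. World frame = base frame: x ahead of the robot, y to its left, z up, the work surface at z = 0. Lengths are in m, angles in rad, forces in N, time in s.
With the tool pointing down it reaches from about 0.35 to 0.875 m from the base axis. Payload 4.2 kg.
Tool frame: the origin (TCP) lies on the centre line of the jaws, within the pads' length; the fingertips stand 22 mm ahead of it and the grasp point (between the pads) lies 3 mm ahead of it; z points along the fingers, y is the line along which they close (so a half turn about z gives the same grasp; the last joint's range is limited). The gripper opens to 85 mm and grips with 20 to 120 N. Pads are 22 mm wide; open, the fingers measure 114 mm over their backs; the gripper's body (76 mm by 85 mm) begins 54 mm behind the grasp point. The pads swing forward as they close: fully open they stand 13 mm farther back than shut.
Start: joints at [-0.987, 0.385, 0.008, 0, -1.194, -0.259], TCP at [0.199, -0.592, 0.253] pointing down, gripper open.
Joint ranges: [-3.14, 3.14], [-1.21, 2.06], [-1.07, 1.41], [-3.16, 2.05], [-2.99, -0.16], [-3.1, 3.1]. Speed limits (rad/s): [2.79, 2.79, 3.14, 3.14, 3.14, 3.14].

## Interface

Orientations are given as [roll, pitch, yaw] about the fixed x, y, z axes, in that order (R = Rz(yaw) Ry(pitch) Rx(roll)).
In Python, from rig import bot, vision gives the robot as it stands. The module is installed in compiled form; this text tells all that it offers.
- The arm moves only by the tool step_arm, never from a script. Its arguments are lists of equal length, an entry for each row: "translation": the shift along the tool's x, y, z in mm, a list of three; "turn": the turn about the tool's z in degrees; "gripper": the closure, from -1 (fully open) to 1 (shut), so that 0 is half open. A call has 1 to 5 rows; each row is the pose to reach, as a shift and turn from the pose commanded when the call began, along the tool's axes at that moment; what a row does not reach only later rows make up. A row lasts 1/10 s, in which the tool goes at most 50 mm and 8.59 degrees, less where a joint would pass 70% of its speed; a pose out of reach is approached as far as the arm can. A call with a gripper value outside its range is refused whole. The fingers move at their own pace and stop on an object; "grip_force" is the grip in N (left out, the last holds). Time passes only in rows, so rows that repeat a pose let the fingers close. It gives the time, the measured TCP pose, the force, the opening and the grip force at its end, in the units of the state.
- bot.sense(): the state, without advancing time (a new reading comes with each control period).
- vision.read_camera(name): name is "side" or "top"; returns the picture (384x512x3 uint8, red, green, blue); there is no depth.
- vision.calibration(name): a dict with "fov_y" (degrees; the focal length in pixels is half the picture's height over the tangent of half this angle, whatever the lens; pixels are square), "cx", "cy" (the principal point, pixels), "world_from_camera" (4x4, takes a point from camera to world coordinates). Camera axes: x right, y up, looking along -z (the intrinsics and any distortion apply to the point x, -y, -z); pixel columns grow to the right and rows downward; lengths in m; the calibration is good to about 2 mm. A picture is of the moment at which its call begins. calibration takes no time and is no camera call.
- bot.hand_in(): hands the job in; it is judged then, once.
The state is a dict: "time": time; "qpos": joint angles; "dq": joint speeds; "joint_torque": joint torques, N m; "eef_pos": TCP position; "eef_rot": TCP orientation; "ft_force": force on the tool from outside, world axes, zero at the start; "torque": the same for the moment, N m; "width": finger opening in m; "grasp_force": force on a finger pad.
Only numpy, scipy, OpenCV 4.12 (cv2) and the standard library are available. Lean on these libraries where they do the work, as an engineer would, in place of code of your own. Each camera call takes 0.05 s, during which the arm holds its last target. There are 200 camera calls.

## Working session

There is one attempt and no reset: what is moved stays moved. The work goes in short steps, Python scripts to look and compute and a tool call to move; the robot and the scene stay as the last step left them, time stands still between calls to the robot, and variables do not carry over. Pictures are saved under pics/ and viewed, at most 10 in all, crops included, and the job is handed in when it is done.

Besides the shell and the picture viewer there is one more tool, called after "Request:" as name(argument=value, ...), one argument or row to a line, values as JSON. step_arm: Moves the arm, as the interface text tells. Its arguments: {"type":"object","properties":{"translation":{"type":"array","items":{"type":"array","items":{"type":"number"}}},"turn":{"type":"array","items":{"type":"number"}},"gripper":{"type":"array","items":{"type":"number"}},"grip_force":{"type":"number"}},"required":["translation","turn","gripper"]}

```bash
mkdir -p pics; python3 - <<'E'
from rig import bot, vision
import cv2, numpy as np
s=bot.sense(); print({k:np.round(v,3) for k,v in s.items()})
ims=[]
for n in("side","top"):
    c=vision.calibration(n); print(n,{k:np.round(v,4) if not isinstance(v,(str,dict)) else v for k,v in c.items()})
    im=vision.read_camera(n); np.save(f"pics/{n}0.npy",im); cv2.imwrite(f"pics/{n}0.png",im[...,::-1])
E
```

```text
{'time': np.float64(0.0), 'qpos': array([-0.987,  0.386,  0.007, -0.   , -1.194, -0.259]), 'dq': array([ 0.001, -0.   ,  0.001,  0.001,  0.   , -0.   ]), 'joint_torque': array([-1.0000e-03, -3.9229e+01,  1.8840e+01,  4.1860e+00, -5.0000e-03,
        0.0000e+00]), 'eef_pos': array([ 0.199, -0.592,  0.252]), 'eef_rot': array([ 3.139, -0.   , -2.817]), 'ft_force': array([1.086, 0.624, 0.615]), 'torque': array([ 0.01 ,  0.04 , -0.013]), 'grasp_force': np.float64(0.0), 'width': np.float64(0.086)}
side {'fov_y': np.float64(48.1684), 'cx': np.float64(257.8592), 'cy': np.float64(189.8811), 'world_from_camera': array([[-0.8201,  0.3516, -0.4513,  0.0272],
       [-0.5719, -0.529 ,  0.627 ,  0.7182],
       [-0.0183,  0.7724,  0.6349,  0.9082],
       [ 0.    ,  0.    ,  0.    ,  1.    ]])}
top {'fov_y': np.float64(55.4368), 'cx': np.float64(253.5085), 'cy': np.float64(197.9008), 'world_from_camera': array([[ 0.0239,  0.9943, -0.1037,  0.4503],
       [-0.9993,  0.021 , -0.0297, -0.0143],
       [-0.0274,  0.1043,  0.9942,  1.1505],
       [ 0.    ,  0.    ,  0.    ,  1.    ]])}
```

View pics/side0.png

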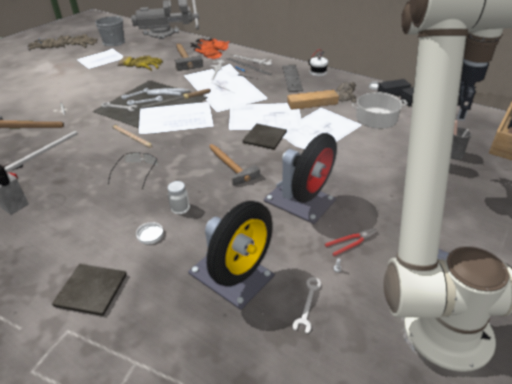

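View pics/top0.png

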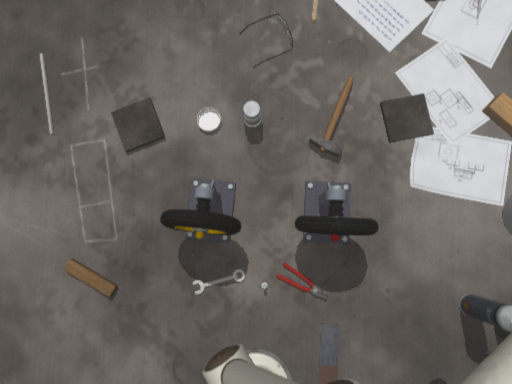

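The side view shows the yellow wheel at about (240,243) and the red one at (315,167). In the top view the yellow tyre is at (200,221) and the red at (336,226), with the posts on the +x side (up in the picture).

```bash
cat > h.py <<'E'
import numpy as np, cv2
from rig import bot, vision
def ray(n,uv):
    c=vision.calibration(n); f=192/np.tan(np.radians(c["fov_y"]/2)); T=np.array(c["world_from_camera"])
    d=np.array([(uv[0]-c["cx"])/f,-(uv[1]-c["cy"])/f,-1.]); return T[:3,3],T[:3,:3]@d
def onz(n,uv,z):
    o,d=ray(n,uv); return o+d*(z-o[2])/d[2]
def cross(u1,u2):
    a,d=ray("side",u1); b,e=ray("top",u2); d/=np.linalg.norm(d); e/=np.linalg.norm(e)
    s=np.linalg.lstsq(np.c_[d,-e],b-a,rcond=None)[0]; p,q=a+s[0]*d,b+s[1]*e
    return (p+q)/2,np.linalg.norm(p-q)
def blobs(m,amin=20):
    n,l,st,ce=cv2.connectedComponentsWithStats(m.astype(np.uint8)); return [(l==i,st[i],ce[i]) for i in range(1,n) if st[i][4]>=amin]
def R():
    r,p,y=bot.sense()["eef_rot"]; c,s=np.cos,np.sin
    return np.array([[c(y),-s(y),0],[s(y),c(y),0],[0,0,1]])@np.array([[c(p),0,s(p)],[0,1,0],[-s(p),0,c(p)]])@np.array([[1,0,0],[0,c(r),-s(r)],[0,s(r),c(r)]])
def go(p):
    s=bot.sense(); return np.round(R().T@(np.array(p)-s["eef_pos"])*1000,1)
E
python3 - <<'E'
from h import *
t=np.load("pics/top0.npy"); s=np.load("pics/side0.npy")
hs=cv2.cvtColor(s,cv2.COLOR_RGB2HSV); ht=cv2.cvtColor(t,cv2.COLOR_RGB2HSV)
for m,st,ce in blobs((hs[...,0]>18)&(hs[...,0]<35)&(hs[...,1]>170)&(hs[...,2]>90),30): print("side yellow",st,ce)
for m,st,ce in blobs((ht[...,0]>18)&(ht[...,0]<35)&(ht[...,1]>170)&(ht[...,2]>90),8): print("top yellow",st,ce)
for m,st,ce in blobs(t.max(2)<40,500):
    if not 150<ce[1]<280: continue
    ys,xs=np.nonzero(m); r=cv2.minAreaRect(np.c_[xs,ys].astype(np.float32)); print("dark",st,ce,r)
    b=cv2.boxPoints(r); print(np.round([onz("top",p,.15) for p in b],3))
# post: view crop
c=np.hstack([cv2.resize(t[165:275,150:260],None,fx=3.6,fy=3.6,interpolation=2),cv2.resize(s[190:300,185:295],None,fx=3.6,fy=3.6,interpolation=2)])
cv2.imwrite("pics/crop.png",c[...,::-1])
E
```

```text
side yellow [ 226  219   41   56 1254] [247.09968102 246.86283892]
top yellow [176 227  17   4  40] [185.575 228.075]
top yellow [208 229  16   5  50] [214.72 231.56]
top yellow [196 231   8   7  43] [199.09302326 234.30232558]
dark [ 161  199   80   36 1117] [202.58460161 219.53446732] ((201.42559814453125, 214.5663299560547), (79.51071166992188, 31.98307228088379), 6.654425144195557)
[[0.472 0.271 0.15 ]
 [0.56  0.265 0.15 ]
 [0.539 0.045 0.15 ]
 [0.452 0.053 0.15 ]]
dark [296 217  81  18 899] [336.10456062 226.83759733] ((335.9834899902344, 225.95396423339844), (80.2015380859375, 15.93492317199707), 2.0825653076171875)
[[ 0.463 -0.101  0.15 ]
 [ 0.506 -0.102  0.15 ]
 [ 0.503 -0.319  0.15 ]
 [ 0.46  -0.317  0.15 ]]
```

View pics/crop.png

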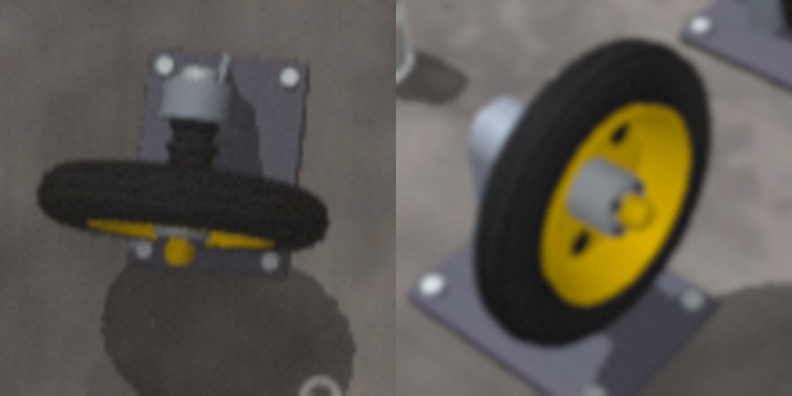

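The crop shows the four plate bolts at crop pixels (163,65), (290,77), (269,261) and (142,250). The hub cap is at (179,251) and the tyre ends are at (40,193) and (328,222). The tyre is turned about 5° in the picture.

```bash
python3 - <<'E'
from h import *
cr=lambda u,v:((u+.5)/3.6-.5+150,(v+.5)/3.6-.5+165)
B=np.array([onz("top",cr(*p),.014) for p in[(163,65),(290,77),(269,261),(142,250)]])
print(np.round(B,3)); xd=(B[0]+B[1]-B[2]-B[3])/2; print("len",np.linalg.norm(xd),np.linalg.norm((B[0]+B[3]-B[1]-B[2])/2)); xd/=np.linalg.norm(xd)
yd=np.array([-xd[1],xd[0],0]); print("axle yaw deg",np.degrees(np.arctan2(xd[1],xd[0])),"plate c",B.mean(0))
E0=[onz("top",cr(*p),.15) for p in[(40,193),(328,222)]]; print("tyre ends",np.round(E0,3),np.linalg.norm(E0[0]-E0[1]))
e=E0[0]-E0[1]; print("wheel yaw",np.degrees(np.arctan2(-e[0],e[1])))
M=(E0[0]+E0[1])/2; print("centre from ends",M)
crs=lambda u,v:((u-396+.5)/3.6-.5+185,(v+.5)/3.6-.5+190)
C,g=cross(crs(633,211),cr(179,251)); print("cap",C,g,"-> centre",C+.037*xd)
# post top
P=onz("top",cr(196,88),.178); print("post top",P,"->centre",P-.082*xd)
# tyre section at top: dark rows at axis column
t=np.load("pics/top0.npy"); O=C+.037*xd
for k in (-.03,-.02,.02,.03):
    p=O+k*yd; 
    col=[]
    for a in np.arange(-.07,.09,.001):
        # sample plane z=.238
        c=vision.calibration("top");T=np.array(c["world_from_camera"]);f=192/np.tan(np.radians(c["fov_y"]/2))
        q=p+a*xd;q[2]=.238;w=T[:3,:3].T@(q-T[:3,3]);u=c["cx"]-f*w[0]/w[2];v=c["cy"]+f*w[1]/w[2]
        col.append((round(a,3),int(cv2.getRectSubPix(t,(1,1),(u,v)).max())))
    d=[a for a,v in col if v<45]; print(k,"dark",d[0],d[-1],len(d))
E
```

```text
[[0.613 0.206 0.014]
 [0.605 0.094 0.014]
 [0.445 0.107 0.014]
 [0.451 0.217 0.014]]
len 0.1614234652240972 0.11135088437568184
axle yaw deg -4.41892765228206 plate c [0.52848447 0.15605198 0.014     ]
tyre ends [[0.493 0.27  0.15 ]
 [0.476 0.049 0.15 ]] 0.22206712799324543
wheel yaw -4.394760073375064
centre from ends [0.48431238 0.15932966 0.15      ]
cap [0.4522016  0.16137308 0.15378756] 0.002385542792001235 -> centre [0.48909161 0.15852229 0.15378756]
post top [0.57275776 0.14849523 0.178     ] ->centre [0.49100151 0.1548132  0.178     ]
-0.03 dark -0.018 0.053 72
-0.02 dark -0.019 0.053 73
0.02 dark -0.018 0.021 40
0.03 dark -0.018 0.019 38
```

Request:
step_arm(
  translation=[
    [0, 0, -45],
    [-15, 20, -85],
    [-40, 50, -108],
    [-68, 83, -110],
    [-98, 120, -110],
  ],
  turn=[-8, -16, -24, -32, -40],
  gripper=[-1, -1, -1, -1, -1],
)

```text
time: 0.6
eef_pos: [0.2544, -0.4463, 0.3637]
eef_rot: [-3.14, -0.0, -2.114]
ft_force: [1.0, 0.2, -0.7]
width: 0.0855
grasp_force: 0.0
```

```bash
python3 -c "
from h import *
s=bot.sense();print(s['time'],s['eef_pos'],np.degrees(s['eef_rot']),s['qpos'],go((.488,.158,.36)))"
```

```text
0.6 [ 0.25443585 -0.44627233  0.36372652] [-1.79918341e+02 -8.30176681e-04 -1.21139625e+02] [-7.36451585e-01  1.31286466e-01 -6.23610611e-02 -2.64097050e-04
 -1.37574726e+00  1.93013619e-01] [-638.   112.6    3.6]
```

Request:
step_arm(
  translation=[
    [-44, 8, 0],
    [-88, 16, 0],
    [-132, 23, 0],
    [-176, 31, 0],
    [-220, 39, 0],
  ],
  turn=[-6, -12, -18, -24, -27],
  gripper=[-1, -1, -1, -1, -1],
)

```text
time: 1.1
eef_pos: [0.3353, -0.2374, 0.3631]
eef_rot: [3.141, 0.0, -1.645]
ft_force: [0.8, -0.2, -0.4]
width: 0.0854
grasp_force: 0.0
```

```bash
python3 -c "
from h import *
s=bot.sense();print(s['time'],s['eef_pos'],np.degrees(s['eef_rot']),s['qpos'],go((.488,.158,.36)))"
```

```text
1.1 [ 0.3352975  -0.23738782  0.36307897] [ 1.79994546e+02  1.85339088e-02 -9.42375628e+01] [-2.16776018e-01 -6.10430920e-02 -2.65450496e-01 -3.13147411e-04
 -1.36652919e+00  1.42880153e-01] [-405.6 -123.1    3.2]
```

Request:
step_arm(
  translation=[
    [-44, -13, 0],
    [-88, -26, 0],
    [-132, -40, 0],
    [-176, -53, 0],
    [-220, -66, 0],
  ],
  turn=[0, 0, 0, 0, 0],
  gripper=[-1, -1, -1, -1, -1],
)

```text
time: 1.6
eef_pos: [0.4179, -0.0229, 0.3633]
eef_rot: [-3.141, 0.0, -1.647]
ft_force: [1.2, -1.7, 0.3]
width: 0.0855
grasp_force: 0.0
```

Request:
step_arm(
  translation=[
    [-44, -14, 0],
    [-88, -28, 0],
    [-132, -42, 0],
    [-172, -54, 0],
    [-180, -57, 0],
  ],
  turn=[0, 0, 0, 0, 0],
  gripper=[-1, -1, -1, -1, -1],
)

```text
time: 2.1
eef_pos: [0.4894, 0.1536, 0.3617]
eef_rot: [3.14, -0.001, -1.644]
ft_force: [-1.5, -0.9, -1.5]
width: 0.0853
grasp_force: 0.0
```

```bash
python3 -c "
from h import *
s=bot.sense();print(s['time'],s['eef_pos'],np.degrees(s['eef_rot']),s['qpos'],go((.488,.158,.241)))
t=vision.read_camera('top');i=vision.read_camera('side')
cv2.imwrite('pics/b.png',np.hstack([cv2.resize(t[150:280,130:290],(400,325)),cv2.resize(i[150:310,150:347],(400,325))])[...,::-1])"
```

```text
2.1 [0.48939233 0.15359913 0.36169392] [ 1.79883025e+02 -5.16044639e-02 -9.41993247e+01] [ 6.20590285e-01  1.32321381e-01 -6.59176523e-02 -6.25233858e-04
 -1.37470285e+00 -6.93760770e-01] [ -4.4   1.5 120.7]
```

View pics/b.png

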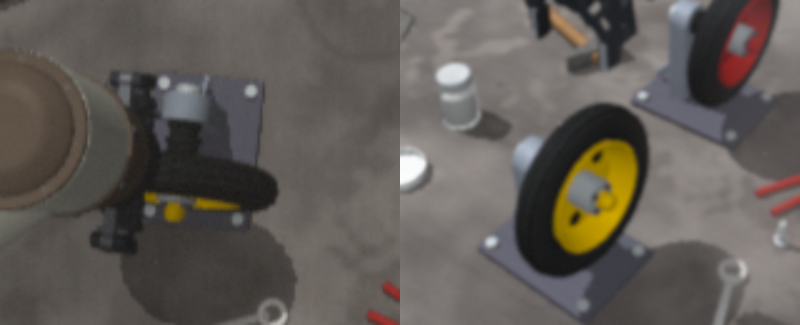

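The gripper is above the yellow wheel, with the fingers on both sides of the tyre at crop (130,90) and (115,240). The side view shows the wheel unmoved. Next I descend.

Request:
step_arm(
  translation=[
    [-2, 1, 30],
    [-4, 1, 60],
    [-4, 1, 80],
    [-4, 1, 92],
    [-4, 1, 92],
  ],
  turn=[0, 0, 0, 0, 0],
  gripper=[-1, -1, -1, -1, -1],
)

```text
time: 2.7
eef_pos: [0.487, 0.1528, 0.2702]
eef_rot: [3.139, -0.002, -1.649]
ft_force: [-0.1, -0.3, -0.5]
width: 0.085
grasp_force: 0.0
```

```bash
python3 -c "
from h import *
s=bot.sense();print(s['time'],s['eef_pos'],s['ft_force'],go((.488,.158,.241)))
t=vision.read_camera('top');i=vision.read_camera('side')
cv2.imwrite('pics/c.png',np.hstack([cv2.resize(t[150:280,130:290],(400,325)),cv2.resize(i[150:310,150:347],(400,325))])[...,::-1])"
```

```text
2.7 [0.48698401 0.15283983 0.27016678] [-0.08089336 -0.32691964 -0.51856539] [-5.3 -0.7 29.2]
```

View pics/c.png

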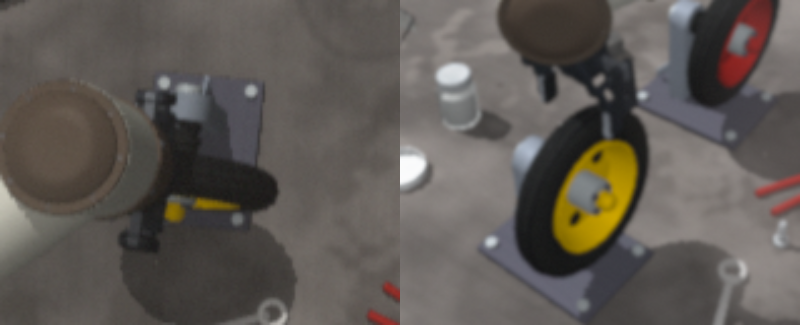

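The fingers straddle the tyre near its top: side crop (610,110) for the near finger and (545,85) for the far one. I go down the rest and close gently.

Request:
step_arm(
  translation=[
    [-2, 0, 15],
    [-5, 0, 29],
    [-5, 0, 29],
    [-5, 0, 29],
    [-5, 0, 29],
  ],
  turn=[0, 0, 0, 0, 0],
  gripper=[-1, -1, -1, -0.4, -0.2],
  grip_force=25,
)

```text
time: 3.3
eef_pos: [0.489, 0.1595, 0.2438]
eef_rot: [-3.139, 0.001, -1.647]
ft_force: [0.2, 0.3, -0.6]
width: 0.0589
grasp_force: 0.0
```

Request:
step_arm(
  translation=[
    [0, 0, 0],
    [0, 0, 0],
    [0, 0, 0],
    [0, 0, 0],
    [0, 0, 0],
  ],
  turn=[0, 0, 0, 0, 0],
  gripper=[0, 0.1, 0.2, 0.3, 0.3],
)

```text
time: 3.8
eef_pos: [0.4892, 0.1595, 0.2437]
eef_rot: [-3.139, 0.001, -1.647]
ft_force: [1.8, -1.4, 5.9]
width: 0.0434
grasp_force: 27.1
```

Request:
step_arm(
  translation=[
    [0, 3, 0],
    [0, 6, 0.2],
    [0, 9, 0.5],
    [0, 12, 0.8],
    [0, 15, 1.3],
  ],
  turn=[0, 0, 0, 0, 0],
  gripper=[0.3, 0.3, 0.3, 0.3, 0.3],
)

```text
time: 4.3
eef_pos: [0.4799, 0.1616, 0.2454]
eef_rot: [-3.124, 0.005, -1.645]
ft_force: [13.5, -5.0, 8.7]
width: 0.043
grasp_force: 26.6
```

Request:
step_arm(
  translation=[
    [0, 2, 0.4],
    [0, 4, 0.9],
    [0, 6, 1.4],
    [0, 6, 1.4],
    [0, 6, 1.4],
  ],
  turn=[0, 0, 0, 0, 0],
  gripper=[0.3, 0.3, 0.3, 0.3, 0.3],
)

```text
time: 4.8
eef_pos: [0.4746, 0.1628, 0.2451]
eef_rot: [-3.122, 0.007, -1.645]
ft_force: [12.8, -3.2, 8.8]
width: 0.0435
grasp_force: 26.8
```

Request:
step_arm(
  translation=[
    [0, 2, 0.5],
    [0, 4, 1],
    [0, 6, 1.5],
    [0, 6, 1.5],
    [0, 6, 1.5],
  ],
  turn=[0, 0, 0, 0, 0],
  gripper=[0.3, 0.3, 0.3, 0.3, 0.3],
)

```text
time: 5.3
eef_pos: [0.4687, 0.1635, 0.2437]
eef_rot: [-3.122, 0.008, -1.645]
ft_force: [12.2, -2.2, 9.1]
width: 0.0429
grasp_force: 27.8
```

Request:
step_arm(
  translation=[
    [0, 2, 0],
    [0, 4, 0],
    [0, 4, 0],
    [0, 4, 0],
  ],
  turn=[0, 0, 0, 0],
  gripper=[0.3, 0.3, 0.3, 0.3],
)

```text
time: 5.7
eef_pos: [0.4646, 0.1639, 0.2438]
eef_rot: [-3.122, 0.008, -1.645]
ft_force: [10.8, -2.5, 11.3]
width: 0.0432
grasp_force: 27.7
```

Request:
step_arm(
  translation=[
    [0, 2, 0],
    [0, 4, 0.5],
    [0, 4, 0.5],
    [0, 4, 0.5],
  ],
  turn=[0, 0, 0, 0],
  gripper=[0.3, 0.3, 0.3, 0.3],
)

```text
time: 6.1
eef_pos: [0.4602, 0.1642, 0.2427]
eef_rot: [-3.123, 0.008, -1.646]
ft_force: [10.8, -2.4, 7.8]
width: 0.0431
grasp_force: 28.2
```

```bash
python3 -c "
from h import *
s=bot.sense();print(s['time'],s['eef_pos'],s['ft_force'],s['torque'])
t=vision.read_camera('top');i=vision.read_camera('side')
cv2.imwrite('pics/d.png',np.hstack([cv2.resize(t[150:280,130:290],(400,325)),cv2.resize(i[150:310,150:347],(400,325))])[...,::-1])"
```

```text
6.1 [0.46023993 0.16423108 0.24273329] [10.76627608 -2.42805679  7.81576657] [-0.58175251 -3.95593927 -0.23605146]
```

View pics/d.png

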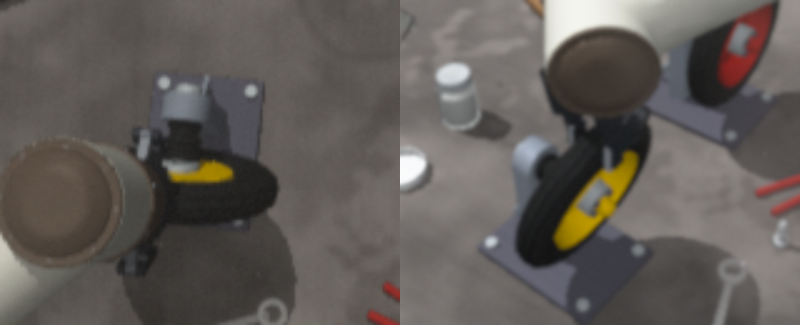

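The picture shows the wheel leaning out (the rim's back is visible at top crop (200,172)) with the grip holding. Force has not risen yet, so I continue in small steps.

Request:
step_arm(
  translation=[
    [0, 2, 0.5],
    [0, 4, 1],
    [0, 4, 1],
    [0, 4, 1],
  ],
  turn=[0, 0, 0, 0],
  gripper=[0.3, 0.3, 0.3, 0.3],
)

```text
time: 6.6
eef_pos: [0.4591, 0.1649, 0.2426]
eef_rot: [-3.117, 0.01, -1.645]
ft_force: [21.1, -4.3, 6.5]
width: 0.0432
grasp_force: 28.3
```

Request:
step_arm(
  translation=[
    [0, 2, 0],
    [0, 4, 0],
    [0, 4, 0],
    [0, 4, 0],
  ],
  turn=[0, 0, 0, 0],
  gripper=[0.3, 0.3, 0.3, 0.3],
)

```text
time: 7.0
eef_pos: [0.4577, 0.1654, 0.2425]
eef_rot: [-3.111, 0.011, -1.645]
ft_force: [32.2, -7.3, -0.8]
width: 0.0428
grasp_force: 28.4
```

The stop in the outward direction is met: force rises steeply at TCP x≈0.460. Now I lean it inwards.

Request:
step_arm(
  translation=[
    [0, -4, 0],
    [0, -9, -0.5],
    [0, -14, -1],
    [0, -19, -1.5],
    [0, -24, -2],
  ],
  turn=[0, 0, 0, 0, 0],
  gripper=[0.3, 0.3, 0.3, 0.3, 0.3],
)

```text
time: 7.5
eef_pos: [0.4681, 0.1621, 0.2431]
eef_rot: [3.141, 0.003, -1.647]
ft_force: [-14.4, 5.8, 24.2]
width: 0.0431
grasp_force: 30.1
```

Request:
step_arm(
  translation=[
    [0, -4, -0.5],
    [0, -8, -0.8],
    [0, -12, -1],
    [0, -16, -1],
    [0, -18, -0.8],
  ],
  turn=[0, 0, 0, 0, 0],
  gripper=[0.3, 0.3, 0.3, 0.3, 0.3],
)

```text
time: 8.0
eef_pos: [0.484, 0.1598, 0.241]
eef_rot: [3.135, -0.0, -1.647]
ft_force: [-14.1, 5.7, 18.6]
width: 0.0433
grasp_force: 31.5
```

Request:
step_arm(
  translation=[
    [0, -3, 0.3],
    [0, -6, 0.6],
    [0, -8, 1],
    [0, -8, 1],
  ],
  turn=[0, 0, 0, 0],
  gripper=[0.3, 0.3, 0.3, 0.3],
)

```text
time: 8.4
eef_pos: [0.4905, 0.1587, 0.2392]
eef_rot: [3.131, -0.002, -1.647]
ft_force: [-15.7, 5.2, 16.3]
width: 0.0432
grasp_force: 35.0
```

Request:
step_arm(
  translation=[
    [0, -3, -0.5],
    [0, -6, -0.5],
    [0, -9, -0.5],
    [0, -9, -0.5],
  ],
  turn=[0, 0, 0, 0],
  gripper=[0.3, 0.3, 0.3, 0.3],
)

```text
time: 8.8
eef_pos: [0.4955, 0.1575, 0.2393]
eef_rot: [3.121, -0.005, -1.649]
ft_force: [-25.3, 6.9, 23.2]
width: 0.0433
grasp_force: 45.3
```

Request:
step_arm(
  translation=[
    [0, -3, 0],
    [0, -6, 0],
    [0, -6, 0],
    [0, -6, 0],
  ],
  turn=[0, 0, 0, 0],
  gripper=[0.3, 0.3, 0.3, 0.3],
)

```text
time: 9.2
eef_pos: [0.4988, 0.1566, 0.2393]
eef_rot: [3.115, -0.006, -1.649]
ft_force: [-31.6, 8.5, 29.1]
width: 0.0433
grasp_force: 59.9
```

```bash
python3 -c "
from h import *
s=bot.sense();print(s['time'],s['eef_pos'],s['ft_force'],s['torque'])
t=vision.read_camera('top');i=vision.read_camera('side')
cv2.imwrite('pics/e.png',np.hstack([cv2.resize(t[150:280,130:290],(400,325)),cv2.resize(i[150:310,150:347],(400,325))])[...,::-1])"
```

```text
9.2 [0.49879779 0.1565793  0.23929469] [-31.63570847   8.51456503  29.06474412] [ 2.80241419 11.9621626  -0.25712153]
```

View pics/e.png

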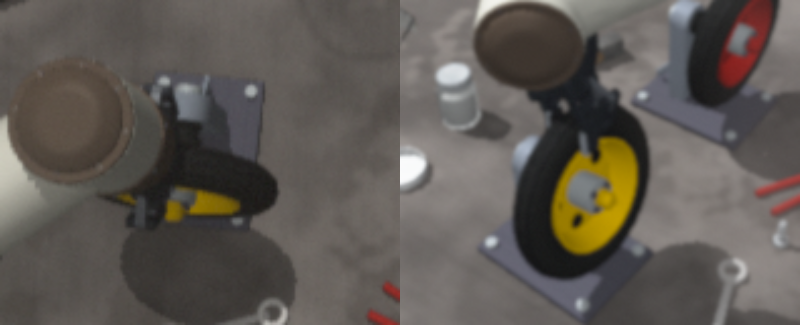

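The wheel leans in and the outer fingertip overlaps the rim at side crop (597,150). It is probably pressing on the rim and pushing the tool up, so I raise the hand a few mm and continue.

Request:
step_arm(
  translation=[
    [0, 2, -3],
    [0, 2, -6],
    [0, 2, -7],
    [0, 2, -7],
  ],
  turn=[0, 0, 0, 0],
  gripper=[0.3, 0.3, 0.3, 0.3],
  grip_force=20,
)

```text
time: 9.7
eef_pos: [0.4977, 0.1567, 0.24]
eef_rot: [3.114, -0.007, -1.65]
ft_force: [-18.6, 6.1, -0.4]
width: 0.0434
grasp_force: 47.4
```

Request:
step_arm(
  translation=[
    [0, -2, 0],
    [0, -4, 0],
    [0, -5, 0],
    [0, -5, 0],
  ],
  turn=[0, 0, 0, 0],
  gripper=[0.3, 0.3, 0.3, 0.3],
)

```text
time: 10.1
eef_pos: [0.4993, 0.1559, 0.2397]
eef_rot: [3.106, -0.009, -1.651]
ft_force: [-27.8, 7.5, 6.3]
width: 0.0432
grasp_force: 51.7
```

Request:
step_arm(
  translation=[
    [0, 5, 0],
    [0, 9, 0],
    [0, 9, 0],
    [0, 9, 0],
    [0, 9, 0],
  ],
  turn=[0, 0, 0, 0, 0],
  gripper=[0.3, 0.3, 0.3, -0.2, -0.4],
)

```text
time: 10.6
eef_pos: [0.5039, 0.158, 0.2453]
eef_rot: [3.141, -0.001, -1.647]
ft_force: [1.0, -0.3, 1.0]
width: 0.0592
grasp_force: 0.0
```

```bash
python3 -c "
from h import *
s=bot.sense();print(s['time'],s['eef_pos'],s['eef_rot'],s['ft_force'],s['width'])
i=vision.read_camera('side');np.save('pics/f.npy',i)
def fit(im,crop):
    h=cv2.cvtColor(im,cv2.COLOR_BGR2HSV);m=(h[...,0]>18)&(h[...,0]<35)&(h[...,1]>150)&(h[...,2]>70)
    ys,xs=np.nonzero(m)
    k=(xs>400)&(ys>100) if crop else (xs>215)&(xs<285)&(ys>200)&(ys<290)
    P=np.c_[xs[k],ys[k]].astype(np.float32)
    if crop: P=(P-[400-.5,-.5])/2.03+[149.5,149.5]
    hu=cv2.convexHull(P.astype(np.float32));e=cv2.fitEllipse(hu);print(crop,np.round(e[0],1),np.round(e[1],1),round(e[2],1),'ratio',round(e[1][0]/e[1][1],3))
fit(cv2.imread('pics/side0.png'),0)
for n in 'bde': fit(cv2.imread('pics/%s.png'%n),1)
fit(i[...,::-1].copy(),0)
T=np.array(vision.calibration('side')['world_from_camera']);C=np.array([.486,.158,.15]);v=T[:3,3]-C;v/=np.linalg.norm(v)
x=np.array([np.cos(-.077),np.sin(-.077),0])
for l in(-.26,-.1,0,.1,.2,.26):
    n=np.cos(l)*x-np.sin(l)*np.array([0,0,1]); print(l,'expected ratio',round(abs(n@v),3))
"
```

```text
10.6 [0.50385995 0.15802464 0.24525378] [ 3.14059464e+00 -7.00516699e-04 -1.64714530e+00] [ 0.98074396 -0.33766969  1.02682277] 0.05918155330290303
0 [245.8 246.1] [34.6 61.1] 27.1 ratio 0.566
1 [245.9 246.1] [34.6 61.5] 27.2 ratio 0.562
1 [246.5 248.5] [18.9 60.4] 39.6 ratio 0.313
1 [245.6 245.7] [38.6 61.2] 23.3 ratio 0.631
0 [245.7 245.7] [37.8 60.9] 24.1 ratio 0.622
-0.26 expected ratio 0.275
-0.1 expected ratio 0.403
0 expected ratio 0.477
0.1 expected ratio 0.547
0.2 expected ratio 0.612
0.26 expected ratio 0.647
```

The rim ellipse gives a lean of about +0.12 at the start, roughly −0.21 to −0.24 out, and +0.22 now. Tool tilt under the tight grip may have wedged it just short of the stops. I redo both leans in order, with the fingers loosely round the tyre so that only the true stop can raise the force.

Request:
step_arm(
  translation=[
    [0, 8, 0],
    [0, 16, 0],
    [0, 24, 0],
    [0, 32, 0],
    [0, 40, 0],
  ],
  turn=[0, 0, 0, 0, 0],
  gripper=[-0.4, -0.4, -0.4, -0.4, -0.4],
)

```text
time: 11.15
eef_pos: [0.4672, 0.1622, 0.2492]
eef_rot: [-3.131, 0.004, -1.646]
ft_force: [6.3, -1.2, 5.6]
width: 0.0601
grasp_force: 3.0
```

Request:
step_arm(
  translation=[
    [0, 4, 0.7],
    [0, 8, 1.5],
    [0, 10, 2],
    [0, 10, 2],
  ],
  turn=[0, 0, 0, 0],
  gripper=[-0.4, -0.4, -0.4, -0.4],
)

```text
time: 11.55
eef_pos: [0.4553, 0.1625, 0.2451]
eef_rot: [-3.138, 0.002, -1.647]
ft_force: [5.3, 0.5, 3.9]
width: 0.0598
grasp_force: 2.4
```

Request:
step_arm(
  translation=[
    [0, 2, 0],
    [0, 3, 0],
    [0, 3, 0],
    [0, 3, 0],
  ],
  turn=[0, 0, 0, 0],
  gripper=[-0.4, -0.4, -0.4, -0.4],
)

```text
time: 11.95
eef_pos: [0.4524, 0.1625, 0.2445]
eef_rot: [-3.139, 0.001, -1.647]
ft_force: [4.4, 0.8, 3.8]
width: 0.0602
grasp_force: 2.7
```

Only about 5 N of friction now, which is much cleaner.

Request:
step_arm(
  translation=[
    [0, 1.5, 0],
    [0, 3, 0.5],
    [0, 3, 0.5],
    [0, 3, 0.5],
  ],
  turn=[0, 0, 0, 0],
  gripper=[-0.4, -0.4, -0.4, -0.4],
)

```text
time: 12.35
eef_pos: [0.4514, 0.1627, 0.2445]
eef_rot: [-3.135, 0.002, -1.647]
ft_force: [12.5, -1.9, 0.8]
width: 0.0599
grasp_force: 6.5
```

Request:
step_arm(
  translation=[
    [0, 1.5, 0],
    [0, 3, 0],
    [0, 3, 0],
    [0, 3, 0],
  ],
  turn=[0, 0, 0, 0],
  gripper=[-0.4, -0.4, -0.4, -0.4],
)

```text
time: 12.75
eef_pos: [0.4505, 0.163, 0.2444]
eef_rot: [-3.13, 0.002, -1.647]
ft_force: [21.7, -4.5, -4.0]
width: 0.0596
grasp_force: 10.8
```

Request:
step_arm(
  translation=[
    [0, -10, 0],
    [0, -20, 0],
    [0, -28, 0],
    [0, -36, 0],
    [0, -44, 0],
  ],
  turn=[0, 0, 0, 0, 0],
  gripper=[-0.4, -0.4, -0.4, -0.4, -0.4],
)

```text
time: 13.25
eef_pos: [0.4867, 0.1583, 0.2424]
eef_rot: [3.133, -0.003, -1.648]
ft_force: [-6.9, 1.2, 4.8]
width: 0.0601
grasp_force: 3.3
```

Request:
step_arm(
  translation=[
    [0, -6, 0],
    [0, -12, 0],
    [0, -17, 0],
    [0, -20, 0],
    [0, -20, 0],
  ],
  turn=[0, 0, 0, 0, 0],
  gripper=[-0.4, -0.4, -0.4, -0.4, -0.4],
)

```text
time: 13.75
eef_pos: [0.5078, 0.157, 0.2425]
eef_rot: [3.137, -0.002, -1.648]
ft_force: [-3.9, -0.3, 2.0]
width: 0.0595
grasp_force: 2.2
```

Request:
step_arm(
  translation=[
    [0, -1.5, 0],
    [0, -3, 0],
    [0, -3, 0],
    [0, -3, 0],
  ],
  turn=[0, 0, 0, 0],
  gripper=[-0.4, -0.4, -0.4, -0.4],
)

```text
time: 14.15
eef_pos: [0.511, 0.1568, 0.2427]
eef_rot: [3.138, -0.002, -1.648]
ft_force: [-4.3, -2.0, 1.8]
width: 0.0598
grasp_force: 2.4
```

Request:
step_arm(
  translation=[
    [0, -1.5, 0],
    [0, -3, 0],
    [0, -3, 0],
    [0, -3, 0],
  ],
  turn=[0, 0, 0, 0],
  gripper=[-0.4, -0.4, -0.4, -0.4],
)

```text
time: 14.55
eef_pos: [0.5139, 0.1566, 0.2427]
eef_rot: [3.138, -0.002, -1.648]
ft_force: [-5.2, -2.2, 1.9]
width: 0.0598
grasp_force: 2.6
```

Request:
step_arm(
  translation=[
    [0, -1.5, 0],
    [0, -3, 0],
    [0, -3, 0],
    [0, -3, 0],
  ],
  turn=[0, 0, 0, 0],
  gripper=[-0.4, -0.4, -0.4, -0.4],
)

```text
time: 14.95
eef_pos: [0.5147, 0.1564, 0.2425]
eef_rot: [3.133, -0.003, -1.648]
ft_force: [-11.6, 0.8, 5.5]
width: 0.0595
grasp_force: 6.0
```

Request:
step_arm(
  translation=[
    [0, -1.5, 0],
    [0, -3, 0],
    [0, -3, 0],
    [0, -3, 0],
  ],
  turn=[0, 0, 0, 0],
  gripper=[-0.4, -0.4, -0.4, -0.4],
)

```text
time: 15.35
eef_pos: [0.5155, 0.1562, 0.2423]
eef_rot: [3.128, -0.003, -1.648]
ft_force: [-19.2, 3.0, 8.4]
width: 0.0597
grasp_force: 9.5
```

Both stops are clearly met: out at tool x≈0.452 and in at ≈0.514. The wheel is straight when pushed outward to tool x≈0.4747.

Request:
step_arm(
  translation=[
    [0, 10, 0],
    [0, 20, 0],
    [0, 30, 0],
    [0, 40, 0],
    [0, 40, 0],
  ],
  turn=[0, 0, 0, 0, 0],
  gripper=[-0.4, -0.4, -0.4, -0.4, -0.4],
)

```text
time: 15.85
eef_pos: [0.4837, 0.161, 0.2462]
eef_rot: [-3.132, 0.005, -1.646]
ft_force: [4.5, -0.3, 3.4]
width: 0.06
grasp_force: 2.5
```

Request:
step_arm(
  translation=[
    [0, 2, 0],
    [0, 4, 0],
    [0, 4, 0],
    [0, 4, 0],
  ],
  turn=[0, 0, 0, 0],
  gripper=[-0.4, -0.4, -0.4, -0.4],
)

```text
time: 16.25
eef_pos: [0.4801, 0.1612, 0.2453]
eef_rot: [-3.134, 0.003, -1.647]
ft_force: [5.9, -0.6, 4.5]
width: 0.0599
grasp_force: 2.8
```

Request:
step_arm(
  translation=[
    [0, 2, 0],
    [0, 4, 0],
    [0, 5, 0],
    [0, 5, 0],
    [0, 5, 0],
  ],
  turn=[0, 0, 0, 0, 0],
  gripper=[-0.4, -0.4, -0.4, -0.4, -0.4],
)

```text
time: 16.75
eef_pos: [0.4751, 0.1616, 0.2452]
eef_rot: [-3.134, 0.003, -1.647]
ft_force: [4.9, 0.2, 5.0]
width: 0.0599
grasp_force: 2.7
```

Request:
step_arm(
  translation=[
    [0, -5, 0],
    [0, -10, 0],
    [0, -10, 0],
    [0, -10, 0],
    [0, -10, 0],
  ],
  turn=[0, 0, 0, 0, 0],
  gripper=[-0.4, -0.4, -0.6, -1, -1],
)

```text
time: 17.25
eef_pos: [0.4819, 0.1595, 0.2429]
eef_rot: [3.14, -0.001, -1.648]
ft_force: [-0.1, -0.1, -0.4]
width: 0.0856
grasp_force: 0.0
```

Request:
step_arm(
  translation=[
    [0, 0, -20],
    [0, 0, -50],
    [0, 0, -90],
    [0, 0, -120],
    [0, 0, -120],
  ],
  turn=[0, 0, 0, 0, 0],
  gripper=[-1, -1, -1, -1, -1],
)

```text
time: 17.75
eef_pos: [0.4838, 0.1603, 0.3684]
eef_rot: [-3.133, 0.005, -1.647]
ft_force: [0.4, 0.6, 0.3]
width: 0.0857
grasp_force: 0.0
```

```bash
python3 -c "
from h import *
s=bot.sense();print(s['time'],s['eef_pos'],s['ft_force'],s['width'])
i=vision.read_camera('side');t=vision.read_camera('top')
h=cv2.cvtColor(i,cv2.COLOR_RGB2HSV);m=(h[...,0]>18)&(h[...,0]<35)&(h[...,1]>150)&(h[...,2]>70);m[:200]=0;m[290:]=0;m[:,:215]=0;m[:,285:]=0
ys,xs=np.nonzero(m);e=cv2.fitEllipse(cv2.convexHull(np.c_[xs,ys].astype(np.float32)));print(e,e[1][0]/e[1][1])
cv2.imwrite('pics/g.png',np.hstack([cv2.resize(t[150:280,130:290],(400,325)),cv2.resize(i[150:310,150:347],(400,325))])[...,::-1])"
```

```text
17.75 [0.48376798 0.16032796 0.36843732] [0.39761478 0.62118179 0.34676123] 0.08568841253835406
((245.87596130371094, 246.54661560058594), (31.396808624267578, 61.13058090209961), 30.072662353515625) 0.5136023273613161
```

View pics/g.png

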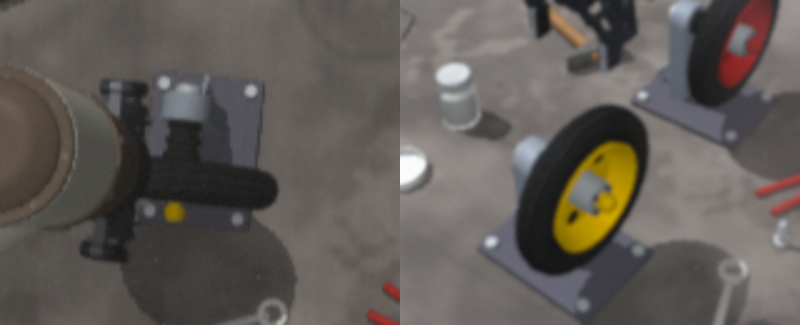

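The wheel stands straight, much like the red one in the top view, with no rim showing past the tyre at crop (200,185). The gripper is clear above it and the red wheel is untouched. Its rim ratio of 0.514 agrees with zero once the offset seen at the known start lean is allowed for.

```bash
python3 -c "
from rig import bot
print(bot.hand_in())"
```

```text
the job is handed in; nothing more can be done
None
```

I rocked the yellow wheel out to its stop and then in to its stop, left it standing straight to within my measurement and let go, and handed the job in at about 18 s with the red wheel untouched. A first pass with a tight grip stalled short of the inner stop, so I repeated both leans in order with the fingers loosely round the tyre.

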